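Free the snap-fit cover and stack the crystal trays

ROBOT

A 6-joint arm with a two-finger parallel gripper is mounted at the origin on the work surface. World frame = base frame: x ahead of the robot, y to its left, z up, the work surface at z = 0. Lengths are in m, angles in rad, forces in N, time in s.
With the tool pointing down it reaches from about 0.25 to 0.725 m from the base axis. Payload 4 kg.
Tool frame: the origin (TCP) lies on the mounting face of the last link; the fingertips stand 173 mm ahead of it and the grasp point (between the pads) lies 155 mm ahead of it; x points along the fingers, y is the direction in which the jaws open and shut, and the axes are right-handed (so a half turn about x gives the same grasp; the last joint's range is limited). The gripper opens to 85 mm and grips with 20 to 120 N. Pads are 22 mm wide; open, the fingers measure 114 mm over their backs; the gripper's body (76 mm by 85 mm) begins 54 mm behind the grasp point. The pads swing forward as they close: fully open they stand 13 mm farther back than shut.
Start: joints at [1.126, 0.241, 0.005, 1.335, 0, 1.571], TCP at [0.215, 0.451, 0.405] pointing down, gripper open.
Joint ranges: [-2.72, 2.72], [-1.05, 1.87], [-1.09, 1.28], [-1.99, 2.15], [-1.42, 1.44], [-3.14, 3.14]. Speed limits (rad/s): [2.79, 2.79, 3.14, 3.14, 3.14, 3.14].

INTERFACE

Orientations are given as a unit quaternion [w, x, y, z].
In Python, from bench import * gives the robot as it stands. The module is installed in compiled form; this text tells all that it offers.
- The arm moves only by the tool play_rows, never from a script. Its argument "motion" is a list of rows, each a list of 5 numbers: the shift along the tool's x, y, z in m, then the turn about the tool's x in rad, then the gripper's target within -1 to 1 (fully open at 1, half-way at 0, shut at -1). A call has 1 to 20 rows; each row shifts and turns the commanded pose from where the row before left it, along the tool's axes as they then stand; what a row does not reach is not made up. A row lasts 1/10 s, in which the tool goes at most 50 mm and 8.59 degrees, less where a joint would pass 70% of its speed; a pose out of reach is approached as far as the arm can. A call is refused whole if a number of a shift passes 0.05 or a number of a turn 0.15, either way. A call with a gripper value outside its range is refused whole. The fingers move at their own pace and stop on an object; "force" is the grip in N (left out, the last holds). Time passes only in rows, so rows that do not move let the fingers close. It gives the time, the measured TCP pose, the force and the opening at its end, in the units of the state.
- observe(): the state, without advancing time (a new reading comes with each control period).
- get_image(name): name is "scene" or "top"; returns a dict with "img" (384x512x3 uint8, blue, green, red), "fx", "fy", "cx", "cy" (pixels), "k1" (the pictures are not rectified: a ray, as slopes to the right and down, at radius r is drawn at 1 + k1 r^2 times it, then the intrinsics apply), "T" (4x4, takes a point from camera to world coordinates). Camera axes: x right, y up, looking along -z (the intrinsics and any distortion apply to the point x, -y, -z); pixel columns grow to the right and rows downward; lengths in m; the calibration is good to about 2 mm. A picture is of the moment at which its call begins. There is no depth.
- hand_in(): hands the job in, once; it reports no verdict.
Trained networks look in a picture, given as the dict that the camera call returned (one of the last four; its "shot" number tells which), for a name from the list of things; names that differ only in an ending like _2 or _b are one class to them, and where a whole thing is asked for, a point or a joint stands for the part that bears it (a point fixed in the world has none). Each returns a list of dicts, best first, with "confidence" (0 to 1); they miss things now and then, are a little off and sometimes report something else, mostly with a low value. They report only what shows in the picture. A call takes as long as a camera call.
- masks_of(thing, picture): "pixels" (384x512 bool, what is visible of it) and "location" ([column, row] in pixels, amid what is visible of it).
- landmark_of(thing, picture): "location" ([column, row] in pixels: a listed point, or the origin of a listed thing).
The state is a dict: "t": time; "q": joint angles; "joint_velocities": joint speeds; "joint_efforts": joint torques, N m; "position": TCP position; "tool_rot": TCP orientation; "contact_force": force on the tool from outside, world axes, zero at the start; "ft_torque": the same for the moment, N m; "finger_gap": finger opening in m.
Only numpy, scipy, OpenCV 4.12 (cv2) and the standard library are available. Lean on these libraries where they do the work, as an engineer would, in place of code of your own. Each camera call takes 0.05 s, during which the arm holds its last target. There are 200 camera calls.

TASK

Stack the two watch-crystal trays: first press the two side tabs of the snap-fit cover together to free it, lift it off the tray that stands fixed, lay it on the yellow mat and let go, then take it again by its middle rib and lay it flat, rib up, in the clear plastic tray. Set the loose crystal tray on the opened one, turned end for end relative to it (its two-saddle end over the other's one-saddle end) so that it stands level on the saddles instead of nesting inside. Leave everything else on the worktop where it is.

Things in the scene. Friction and masses are not known exactly. Their poses are not given: they have to be found in the camera images.
- base_mid (a point): Fixed off-white crystal tray, 160 x 64 mm at the rim, 50 mm tall, fastened to the worktop, cover snapped on. Point at its centre, 25 mm up; z up, x along its length to its two-saddle end. Foot 140 x 44 mm, walls slope out; rim opening 154 x 58 mm, rim wall 3 mm. A like tray put on the same way round sinks in (nests); turned 180 degrees it stands on the saddles, 44 mm higher, with 7 mm play.
- base_twin (a point): On the fixed tray's +x end: point midway between its two corner saddles, at their tops. Saddles are flat-topped pockets of the end walls, 44 mm above the tray's underside (6 mm below the rim), reaching 17 mm in from the rim. This point is 70 mm from the tray's centre.
- base_single (a point): On the fixed tray's -x end: top of its single saddle, in the middle of that end, 70 mm from the tray's centre, 44 mm above its underside.
- loose_mid (a point): Loose off-white crystal tray, empty, about 0.18 kg, same shape and size as the fixed one (160 x 64 x 50 mm). Point at its centre, half-way up (25 mm above its underside); z up, x along its length to its two-saddle end. At its middle the upright rim band, the top 8 mm of the tray, is 64 mm wide outside; it can be gripped across the width there.
- loose_twin (a point): On the loose tray's +x end: point midway between its two corner saddles, 70 mm from its centre, 44 mm above its underside.
- cover_mid (a point): Snap-fit cover, light grey plastic, 0.14 kg, 158 x 62 x 44 mm: a plate on four feet (plate top 18 mm above the feet's underside), two upright side tabs, a rib across the middle. Point at its centre, 22 mm above the feet's underside, 4 mm above the plate; z up, x along its length, y towards the tabs. Snapped on, this point is 58 mm above the worktop and hooks hold under the rim.
- cover_rib (a point): On the cover: centre of its rib, 13 mm above the plate's top, 31 mm above the feet's underside. The rib is 12 mm thick (cover's x), 30 mm long (cover's y) and stands 26 mm above the plate. The cover stands level on its feet when put down, on a flat floor.
- tab_left (a joint): Spring tab at the middle of the cover's +y side: 0 out, 0.0055 m fully pressed in, hook clear from 0.004, 4 N, springs back. Upright part 36 mm long (x), standing 26 mm above the plate. The two tabs measure 66 mm over their outer faces when out, 55 mm pressed. Press both at once; keep fingertips above the plate's top, as the tray's rim is 64 mm wide.
- tab_right (a joint): The like tab on the cover's -y side: 0 out, 0.0055 m fully pressed in.
- mat: Flat yellow silicone mat fixed to the worktop, 190 (x) x 110 (y) x 3 mm thick. Origin at the centre of its underside, z up.
- clear_tray: Clear plastic open tray, fixed to the worktop, 184 (x) x 92 (y) x 48 mm outside, walls 4 mm, floor 4 mm thick: inside 176 x 84 mm. The cover fits in lengthwise, either way round, but not fingers outside its tabs. Origin at the centre of its underside, z up.
- loupe_mid (a point): Bystander: chrome loupe, 34 mm across, 32 mm tall, upright; point at its centre.
- screwdriver: Bystander: screwdriver lying on the worktop; origin under it, x along it.
- brush: Bystander: brush lying on the worktop; origin under it, x along it.
- jar: Bystander: closed glass jar, 56 mm across and 70 mm tall; origin at the centre of its underside.

How it is judged:
On the way, in this order (a step that is already met when the one before it is completed fails the run):
1. both side tabs are pressed in together while the cover is still on the fixed tray (value of joint each of tab_left, tab_right above 0.004 m and horizontal distance between cover_mid and base_mid below 0.012 m and height (world z) of cover_mid below 0.064 m), for 0.05 s.
2. the cover is lifted clear of the fixed tray (height (world z) of cover_mid above 0.08 m), for 0.1 s.
3. the cover lies flat on the mat, let go (x of cover_mid in the frame of mat between -0.09 and 0.09 m and y of cover_mid in the frame of mat between -0.055 and 0.055 m and height (world z) of cover_mid below 0.03 m and angle between cover_mid's own z axis and vertical below 0.12 rad and contact force between the fingers and cover below 0.1 N), for 0.2 s.
At the end, for the whole second after the job is handed in: The cover lies flat (within 0.1 rad), rib up, on the floor of the clear tray, and the loose tray stands level (within 0.05 rad) on the saddles of the fixed tray: centres within 10 mm in plan, its two-saddle end over the other's one-saddle end (within 16 mm), 44 mm higher (within 4 mm); both at rest (x of cover_mid in the frame of clear_tray between -0.02 and 0.02 m and y of cover_mid in the frame of clear_tray between -0.02 and 0.02 m and z of cover_mid in the frame of clear_tray between 0.02 and 0.031 m and angle between cover_mid's own z axis and vertical below 0.1 rad and z of loose_mid in the frame of base_mid between 0.04 and 0.048 m and angle between loose_mid's own z axis and vertical below 0.05 rad and horizontal distance between loose_mid and base_mid below 0.01 m and horizontal distance between loose_twin and base_single below 0.016 m and linear speed of each of cover, loose_tray below 0.02 m/s); the robot touches nothing.
It fails at once if a bystander is shifted by more than 30 mm (distance of any of loupe_mid, screwdriver, brush, jar from where it was at the start of the episode above 0.03 m).
It also fails if it takes over 61 s, if anything falls off the work surface, if the arm or the gripper's body presses on something with over 40 N, if the wrist force passes 120 N, or if a joint passes its speed limit or range.

## Working session

There is one attempt and no reset: what is moved stays moved. The work goes in short steps, Python scripts to look and compute and a tool call to move; the robot and the scene stay as the last step left them, time stands still between calls to the robot, and variables do not carry over. Pictures are saved under pics/ and viewed, about 8 in all and at most 12, crops included, and the job is handed in when it is done.

Besides the shell and the picture viewer there is one more tool, called after "Emit:" by a JSON object that holds its "api" and its "payload". play_rows: Moves the arm, as the interface text tells. Its arguments: {"type":"object","properties":{"motion":{"type":"array","items":{"type":"array","items":{"type":"number"}}},"force":{"type":"number"}},"required":["motion"]}

```bash
mkdir -p pics; cat > h.py <<'E'
from bench import *
import numpy as np, cv2
def ray(p,px):
    x=np.array([(px[0]-p["cx"])/p["fx"],(px[1]-p["cy"])/p["fy"]]);u=x.copy()
    for _ in range(20): u=x/(1+p["k1"]*(u@u))
    T=np.array(p["T"]);d=T[:3,:3]@np.array([u[0],-u[1],-1]);return T[:3,3],d/np.linalg.norm(d)
def atz(p,px,z):
    o,d=ray(p,px);return o+d*(z-o[2])/d[2]
def proj(p,X):
    T=np.array(p["T"]);c=T[:3,:3].T@(np.array(X)-T[:3,3]);u=np.array([c[0],-c[1]])/-c[2]
    u=u*(1+p["k1"]*(u@u));return u*[p["fx"],p["fy"]]+[p["cx"],p["cy"]]
def tri(r):
    A=sum(np.eye(3)-np.outer(d,d) for o,d in r);b=sum((np.eye(3)-np.outer(d,d))@o for o,d in r);return np.linalg.solve(A,b)
def lm(n,p):
    r=landmark_of(n,p);return (r[0]["location"],round(r[0]["confidence"],2)) if r else (None,0)
E
python3 - <<'E'
from h import *
S=get_image("scene");T=get_image("top")
cv2.imwrite("pics/s0.png",S["img"]);cv2.imwrite("pics/t0.png",T["img"])
Z=dict(base_mid=.025,base_twin=.044,base_single=.044,loose_mid=.025,loose_twin=.044,cover_mid=.058,cover_rib=.067,tab_left=.06,tab_right=.06,mat=0,clear_tray=0,loupe_mid=.016,screwdriver=0,brush=0,jar=0)
for n,z in Z.items():
    a,ca=lm(n,S);b,cb=lm(n,T)
    print(n,ca,cb,a and atz(S,a,z)[:2].round(4),b and atz(T,b,z)[:2].round(4), (tri([ray(S,a),ray(T,b)]).round(4) if a is not None and b is not None else ''), b)
print(T["T"][:3] if 0 else np.array(T["T"])[:3,3],np.array(S["T"])[:3,3])
print(observe())
E
```

```text
base_mid 0.66 0.67 [0.527  0.0764] [0.5149 0.0651] [0.5156 0.0662 0.0092] [233.1, 211.0]
base_twin 0.91 0 [0.5917 0.0793] None  None
base_single 0.96 0.75 [0.4652 0.0489] [0.46  0.052] [0.4619 0.0499 0.0427] [239.0, 235.4]
loose_mid 0.57 0.9 [0.5238 0.3194] [0.5159 0.3192] [0.5175 0.3194 0.0189] [121.1, 213.9]
loose_twin 0.83 0.86 [0.5177 0.2505] [0.5174 0.2527] [0.5179 0.2516 0.0452] [148.0, 212.1]
cover_mid 0.66 0.86 [0.5188 0.0593] [0.5318 0.0646] [0.5294 0.0655 0.0694] [232.0, 202.7]
cover_rib 0.84 0.58 [0.5215 0.0688] [0.5311 0.0736] [0.5295 0.074  0.0759] [227.5, 202.9]Traceback (most recent call last):
  File "<stdin>", line 6, in <module>
  File "h.py", line 15, in lm
    r=landmark_of(n,p);return (r[0]["location"],round(r[0]["confidence"],2)) if r else (None,0)
ValueError: it knows: base_mid, base_single, base_twin, brush, clear_tray, cover_mid, cover_rib, jar, loose_mid, loose_twin, loupe_mid, mat, screwdriver
```

```bash
python3 -c "
import cv2,numpy as np
a=cv2.imread('pics/s0.png');b=cv2.imread('pics/t0.png')
cv2.imwrite('pics/b0.png',cv2.resize(np.vstack([a,b]),(400,600)))
cv2.imwrite('pics/t0b.png',cv2.resize(b,(800,600),interpolation=3))"
```

```text
(no output)
```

View pics/t0b.png

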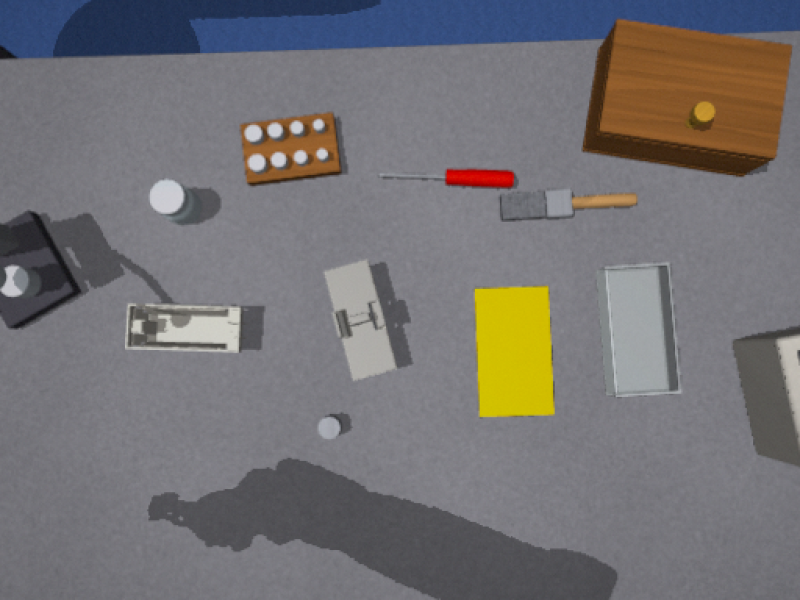

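View pics/s0.png

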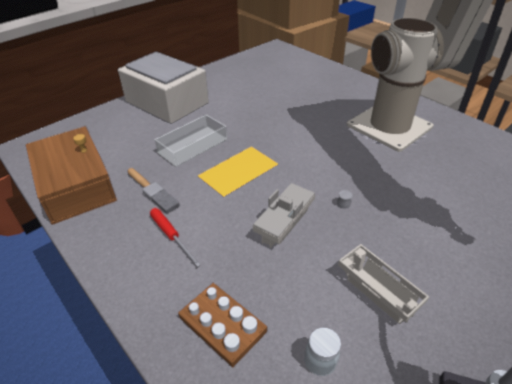

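The top view shows the fixed tray and cover at about (360,320) in the enlarged picture. The loose tray is at (183,328), the mat at (514,352), the clear tray at (640,330), and the loupe close by at (330,427). Next I'll fit the poses from the masks.

```bash
cat >> h.py <<'E'
from scipy.optimize import minimize
def box(L,W,z):return [[sx*L/2,sy*W/2,z] for sx in(-1,1) for sy in(-1,1)]
TR=box(.14,.044,0)+box(.16,.064,.042)+box(.16,.064,.05)
def cov(z0): # z0 height of feet underside
    return box(.158,.062,z0)+box(.158,.062,z0+.018),box(.036,.066,z0+.018)+box(.036,.066,z0+.044)
M=dict(mat=[box(.19,.11,0)+box(.19,.11,.003)],clear_tray=[box(.184,.092,0)+box(.184,.092,.048)],loose_mid=[TR],base=[TR,cov(.036)[0],cov(.036)[1]])
def world(P,x,y,a):
    c,s=np.cos(a),np.sin(a);P=np.array(P);return np.c_[P[:,0]*c-P[:,1]*s+x,P[:,0]*s+P[:,1]*c+y,P[:,2]]
def render(p,parts,q):
    m=np.zeros((768,1024),np.uint8)
    for P in parts:
        u=np.array([proj(p,X) for X in world(P,*q)])
        h=cv2.convexHull(((u*2+.5)*16).astype(np.int32));cv2.fillConvexPoly(m,h,1,shift=4)
    return m>0
def fit(obs,parts,q0):
    big=[(p,cv2.resize(m.astype(np.uint8),(1024,768),interpolation=0)>0) for p,m in obs]
    def f(q):
        t=0
        for p,m in big:
            r=render(p,parts,q);t+=1-(r&m).sum()/max(1,(r|m).sum())
        return t/len(big)
    best=None
    for da in(-.1,0,.1):
        q=np.array(q0)+[0,0,da];s=np.array([q,q+[.01,0,0],q+[0,.01,0],q+[0,0,.1]])
        r=minimize(f,q,method="Nelder-Mead",options=dict(initial_simplex=s,xatol=1e-4,fatol=1e-5))
        if best is None or r.fun<best.fun:best=r
    return best.x.round(4),round(best.fun,3)
def mk(n,p):
    r=masks_of(n,p);return r[0]["pixels"]
E
python3 - <<'E'
from h import *
S=get_image("scene");T=get_image("top")
for n,q in dict(mat=[.5,-.11,0],clear_tray=[.52,-.26,.0],loose_mid=[.517,.319,-1.57],base=[.52,.065,.24]).items():
    ms={}
    for p,k in((S,"S"),(T,"T")):
        ms[k]=(mk("base_mid",p)|mk("cover_mid",p)) if n=="base" else mk(n,p)
    for c in([S],[T],[S,T]):
        print(n,fit([(p,ms["S" if p is S else "T"]) for p in c],M[n],q))
Z=dict(loupe_mid=.016,screwdriver=0,brush=0,jar=0,mat=.003)
for n,z in Z.items():
    a,ca=lm(n,S);b,cb=lm(n,T)
    print(n,ca,cb,a and atz(S,a,z)[:2].round(4),b and atz(T,b,z)[:2].round(4))
print(np.array(T["T"])[:3,3],np.array(S["T"])[:3,3])
print(observe())
E
```

```text
mat (array([ 0.4786, -0.1501,  0.0013]), np.float64(0.042))
mat (array([ 0.4789, -0.1532,  0.0188]), np.float64(0.056))
mat (array([ 0.4777, -0.1516,  0.0063]), np.float64(0.056))
clear_tray (array([ 0.5041, -0.3235,  0.0388]), np.float64(0.038))
clear_tray (array([ 0.504 , -0.325 ,  0.0345]), np.float64(0.041))
clear_tray (array([ 0.5042, -0.3246,  0.0325]), np.float64(0.041))
loose_mid (array([ 0.517,  0.319, -1.67 ]), np.float64(1.0))
loose_mid (array([ 0.5248,  0.32  , -1.6324]), np.float64(0.036))
loose_mid (array([ 0.5248,  0.32  , -1.6324]), np.float64(0.518))
base (array([0.5278, 0.0712, 0.2408]), np.float64(0.063))
base (array([0.5282, 0.069 , 0.2511]), np.float64(0.076))
base (array([0.5281, 0.0704, 0.2432]), np.float64(0.074))
loupe_mid 0.63 0.44 [0.3712 0.1201] [0.378  0.1251]
screwdriver 0.89 0.88 [ 0.7345 -0.0566] [ 0.7468 -0.0606]
brush 0.61 0 [ 0.6877 -0.2288] None
jar 0.88 0.78 [0.7083 0.3323] [0.7084 0.3299]
mat 0.64 0.58 [ 0.4889 -0.1408] [ 0.477  -0.1559]
[ 0.4785191  -0.00419269  0.94208263] [0.97885943 0.48318286 0.65446877]
{'t': 1.9, 'q': array([1.12600171e+00, 2.40597922e-01, 4.96968952e-03, 1.33521162e+00,
       2.08064407e-05, 1.57081514e+00]), 'joint_velocities': array([ 1.79339594e-04,  1.53794623e-03,  5.84517589e-05, -8.12738865e-04,
       -1.36541005e-03, -1.60466797e-03]), 'joint_efforts': array([-1.69142080e-03, -3.72204065e+01,  2.52684975e+01,  1.33526162e-03,
       -1.71982670e-04,  4.00319863e-06]), 'position': array([0.21512843, 0.45133943, 0.40469591]), 'tool_rot': array([ 0.68967975,  0.1559586 ,  0.68970089, -0.15598537]), 'contact_force': array([ 0.90035285, -0.16881738, -0.02979718]), 'ft_torque': array([ 0.00219965, -0.01937956,  0.00359321]), 'finger_gap': 0.08525791801340106}
```

```bash
cat >> h.py <<'E'
from scipy.spatial.transform import Rotation as Ro
def plan(x,y,z,jaw):
    o=observe();w=o["tool_rot"];R=Ro.from_quat([w[1],w[2],w[3],w[0]]).as_matrix();p=o["position"]
    yaw=np.arctan2(R[1,1],R[0,1]);d=(jaw-yaw+np.pi/2)%np.pi-np.pi/2
    print("t",round(o["t"],2),"pos",p.round(4),"down",R[:,0].round(4),"jawyaw",round(yaw,4),"q1,q6",o["q"][[0,5]].round(3),"gap",round(o["finger_gap"],4),"F",np.array(o["contact_force"]).round(1))
    print(" turn tool x by",round(-d,4),"| shift now axes",(R.T@(np.array([x,y,z])-p)).round(4),"| shift after turn",((Ro.from_rotvec([0,0,d]).as_matrix()@R).T@(np.array([x,y,z])-p)).round(4))
E
python3 -c "
from h import *
plan(.528,.0703,.30,.243+np.pi/2)"
```

```text
t 1.9 pos [0.2151 0.4513 0.4047] down [-0. -0. -1.] jawyaw 1.126 q1,q6 [1.126 1.571] gap 0.0853 F [ 0.9 -0.2 -0. ]
 turn tool x by -0.6878 | shift now axes [ 0.1047 -0.2093  0.4464] | shift after turn [ 0.1047 -0.4451  0.212 ]
```

Emit:
{"api": "play_rows", "payload": {"motion": [[0.01, 0, 0, -0.1376, 1], [0.01, 0, 0, -0.1376, 1], [0.01, 0, 0, -0.1376, 1], [0.01, 0, 0, -0.1375, 1], [0.01, 0, 0, -0.1375, 1], [0.0047, -0.0371, 0.0177, 0, 1], [0.005, -0.0371, 0.0177, 0, 1], [0.005, -0.0371, 0.0177, 0, 1], [0.005, -0.0371, 0.0177, 0, 1], [0.005, -0.0371, 0.0177, 0, 1], [0.005, -0.0371, 0.0177, 0, 1], [0.005, -0.0371, 0.0177, 0, 1], [0.005, -0.0371, 0.0177, 0, 1], [0.005, -0.0371, 0.0177, 0, 1], [0.005, -0.0371, 0.0176, 0, 1], [0.005, -0.037, 0.0176, 0, 1], [0.005, -0.037, 0.0176, 0, 1], [0, 0, 0, 0, 1]], "force": 40}}

```text
t: 3.7
position: [0.5306, 0.0669, 0.2943]
tool_rot: [0.703, -0.084, 0.702, 0.083]
contact_force: [-0.5, 0.1, -0.0]
finger_gap: 0.085
```

```bash
python3 - <<'E'
from h import *
plan(.528,.0703,.23,.243+np.pi/2)
S=get_image("scene");T=get_image("top")
c=[S["img"][160:260,220:350],T["img"][130:300,160:330]]
cv2.imwrite("pics/a1.png",np.hstack([cv2.resize(i,(400,500),interpolation=2) if k else cv2.resize(i,(400,500),interpolation=2) for k,i in enumerate(c)]))
E
```

```text
t 3.7 pos [0.5306 0.0669 0.2943] down [ 0.0014 -0.0012 -1.    ] jawyaw 1.8078 q1,q6 [ 0.126 -0.111] gap 0.085 F [-0.5  0.1 -0. ]
 turn tool x by -0.006 | shift now axes [ 0.0643  0.004  -0.0018] | shift after turn [ 0.0643  0.004  -0.0017]
```

View pics/a1.png

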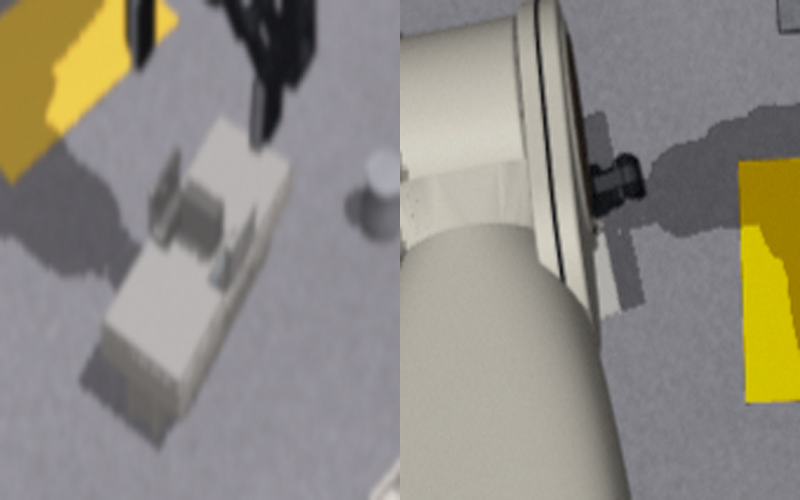

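The fingers stand either side of the cover at its tabs, with jaws aligned. The top view is hidden by the arm. I'll go down partway and let it settle.

Emit:
{"api": "play_rows", "payload": {"motion": [[0.01, 0, 0, 0, 1], [0.01, 0, 0, 0, 1], [0.01, 0, 0, 0, 1], [0, 0, 0, 0, 1], [0, 0, 0, 0, 1]]}}

```text
t: 4.3
position: [0.5276, 0.071, 0.2645]
tool_rot: [0.701, -0.086, 0.702, 0.086]
contact_force: [0.1, -0.6, -0.3]
finger_gap: 0.0856
```

```bash
python3 - <<'E'
from h import *
plan(.528,.0703,.23,.243+np.pi/2)
E
```

```text
t 4.3 pos [0.5276 0.071  0.2645] down [-1.3e-03 -2.0e-04 -1.0e+00] jawyaw 1.8148 q1,q6 [ 0.134 -0.11 ] gap 0.0856 F [ 0.1 -0.6 -0.3]
 turn tool x by 0.001 | shift now axes [ 0.0345 -0.0007  0.0002] | shift after turn [ 0.0345 -0.0007  0.0002]
```

Emit:
{"api": "play_rows", "payload": {"motion": [[0.01, 0, 0, 0, 1], [0.01, 0, 0, 0, 1], [0.01, 0, 0, 0, 1], [0.005, 0, 0, 0, 1], [0, 0, 0, 0, 1], [0, 0, 0, 0, -1], [0, 0, 0, 0, -1], [0, 0, 0, 0, -1], [0, 0, 0, 0, -1], [0, 0, 0, 0, -1], [0, 0, 0, 0, -1], [0, 0, 0, 0, -1], [0, 0, 0, 0, -1]], "force": 40}}

```text
t: 5.6
position: [0.5285, 0.0701, 0.2322]
tool_rot: [0.703, -0.086, 0.701, 0.085]
contact_force: [-2.5, -2.0, 9.1]
finger_gap: 0.0517
```

```bash
python3 - <<'E'
from h import *
S=get_image("scene")
plan(.528,.0703,.23,.243+np.pi/2)
cv2.imwrite("pics/a2.png",cv2.resize(S["img"][130:260,210:350],(700,600),interpolation=2))
E
```

```text
t 5.65 pos [0.5285 0.0701 0.2322] down [ 3.e-03 -7.e-04 -1.e+00] jawyaw 1.8132 q1,q6 [ 0.132 -0.11 ] gap 0.0514 F [-2.3 -2.2  9.5]
 turn tool x by -0.0006 | shift now axes [ 0.0022  0.0003 -0.0005] | shift after turn [ 0.0022  0.0003 -0.0005]
```

View pics/a2.png

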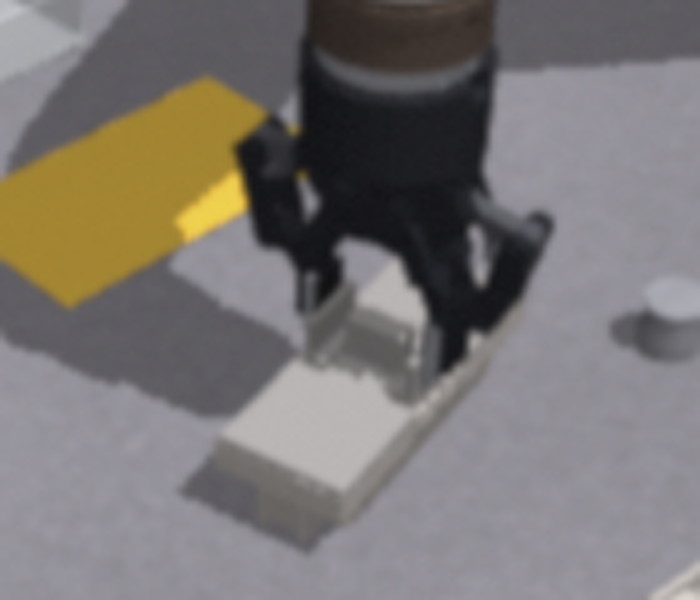

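The fingers hold both tabs at about (325,300) and (430,350), with the cover still seated. I'll lift.

Emit:
{"api": "play_rows", "payload": {"motion": [[-0.003, 0, 0, 0, -1], [-0.005, 0, 0, 0, -1], [-0.007, 0, 0, 0, -1], [-0.01, 0, 0, 0, -1], [-0.015, 0, 0, 0, -1], [-0.015, 0, 0, 0, -1], [-0.015, 0, 0, 0, -1], [-0.01, 0, 0, 0, -1], [0, 0, 0, 0, -1], [0, 0, 0, 0, -1]]}}

```text
t: 6.65
position: [0.528, 0.0705, 0.31]
tool_rot: [0.702, -0.086, 0.702, 0.086]
contact_force: [-0.4, -0.3, -1.3]
finger_gap: 0.0512
```

```bash
python3 - <<'E'
from h import *
S=get_image("scene");T=get_image("top")
plan(.4785,-.151,.31,np.pi/2+.01)
cv2.imwrite("pics/a3.png",np.hstack([cv2.resize(S["img"][90:270,180:370],(400,400)),cv2.resize(T["img"][130:300,160:330],(400,400))]))
ms=[mk("base_mid",T)] ; print(ms[0].sum())
E
```

```text
t 6.75 pos [0.5277 0.0704 0.3092] down [-1.7e-03 -2.0e-04 -1.0e+00] jawyaw 1.8138 q1,q6 [ 0.133 -0.11 ] gap 0.0513 F [-0.2 -0.3 -1.9]
 turn tool x by 0.2331 | shift now axes [-0.0007 -0.2031 -0.101 ] | shift after turn [-0.0008 -0.2209 -0.0514]
57
```

View pics/a3.png

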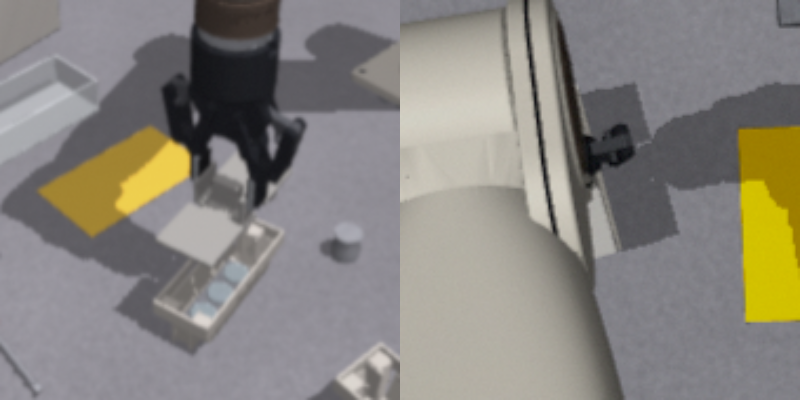

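The cover is lifted, level, and the fixed tray is open with its crystals visible. I'll move over the mat.

Emit:
{"api": "play_rows", "payload": {"motion": [[0, 0, 0, 0.1165, -1], [0, 0, 0, 0.1165, -1], [0, -0.0316, -0.0074, 0, -1], [0, -0.0316, -0.0074, 0, -1], [0, -0.0316, -0.0074, 0, -1], [0, -0.0316, -0.0074, 0, -1], [0, -0.0316, -0.0073, 0, -1], [0, -0.0315, -0.0073, 0, -1], [0, -0.0314, -0.0072, 0, -1], [0.025, 0, 0, 0, -1], [0.025, 0, 0, 0, -1], [0.025, 0, 0, 0, -1], [0.015, 0, 0, 0, -1], [0, 0, 0, 0, -1], [0, 0, 0, 0, -1], [0, 0, 0, 0, -1]]}}

```text
t: 8.4
position: [0.4795, -0.1511, 0.2209]
tool_rot: [0.708, -0.004, 0.707, 0.003]
contact_force: [0.1, -0.1, -1.3]
finger_gap: 0.051
```

```bash
python3 - <<'E'
from h import *
plan(.4785,-.151,.199,np.pi/2+.01)
E
```

```text
t 8.4 pos [ 0.4795 -0.1511  0.2209] down [ 1.6e-03 -5.0e-04 -1.0e+00] jawyaw 1.5809 q1,q6 [-0.305 -0.315] gap 0.051 F [ 0.1 -0.1 -1.3]
 turn tool x by 0.0001 | shift now axes [ 0.0219  0.0001 -0.001 ] | shift after turn [ 0.0219  0.0001 -0.001 ]
```

Emit:
{"api": "play_rows", "payload": {"motion": [[0.008, 0, 0, 0, -1], [0.006, 0, 0, 0, -1], [0.004, 0, 0, 0, -1], [0.003, 0, 0, 0, -1], [0, 0, 0, 0, -1], [0, 0, 0, 0, -1]]}}

```text
t: 9.0
position: [0.4786, -0.1508, 0.1994]
tool_rot: [0.707, -0.004, 0.707, 0.004]
contact_force: [-2.0, 1.3, 5.6]
finger_gap: 0.0511
```

Emit:
{"api": "play_rows", "payload": {"motion": [[0, 0, 0, 0, 1], [0, 0, 0, 0, 1], [0, 0, 0, 0, 1], [0, 0, 0, 0, 1], [0, 0, 0, 0, 1], [-0.015, 0, 0, 0, 1], [-0.025, 0, 0, 0, 1], [-0.03, 0, 0, 0, 1], [-0.03, 0, 0, -0.14, 1], [0, 0, 0, -0.14, 1], [0, 0, 0, -0.14, 1], [0, 0, 0, -0.14, 1], [0, 0, 0, -0.14, 1], [0, 0, 0, -0.14, 1], [0, 0, 0, -0.14, 1], [0, 0, 0, -0.14, 1], [0, 0, 0, -0.14, 1], [0, 0, 0, -0.14, 1], [0, 0, 0, -0.14, 1], [0, 0, 0, -0.03, 1]]}}

```text
t: 11.0
position: [0.4789, -0.1509, 0.299]
tool_rot: [0.497, -0.503, 0.497, 0.503]
contact_force: [-0.6, -0.6, -0.3]
finger_gap: 0.0855
```

```bash
python3 - <<'E'
from h import *
S=get_image("scene");T=get_image("top")
cv2.imwrite("pics/a4.png",np.hstack([cv2.resize(S["img"][90:270,140:330],(400,400)),cv2.resize(T["img"][130:300,250:420],(400,400))]))
for p in(S,T):
    for n,z in(("cover_mid",.025),("cover_rib",.034)):
        a,c=lm(n,p);print(n,c,a and atz(p,a,z).round(4))
P=list(cov(.003));m=mk("cover_mid",S)
print(fit([(S,m)],P,[.4785,-.151,.01]))
plan(.4785,-.151,.2,np.pi+.01)
E
```

```text
cover_mid 0 None
cover_rib 0.92 [ 0.4833 -0.1441  0.034 ]
cover_mid 0.64 [ 0.4801 -0.1474  0.025 ]
cover_rib 0.68 [ 0.4824 -0.1485  0.034 ]
(array([ 0.4728, -0.1496,  0.0884]), np.float64(0.208))
t 11.35 pos [ 0.4789 -0.1509  0.299 ] down [ 0.  0. -1.] jawyaw -3.1333 q1,q6 [-0.305 -1.884] gap 0.0853 F [0.4 0.2 1.2]
 turn tool x by -0.0017 | shift now axes [ 0.099   0.0004 -0.0001] | shift after turn [ 0.099   0.0004 -0.0001]
```

View pics/a4.png

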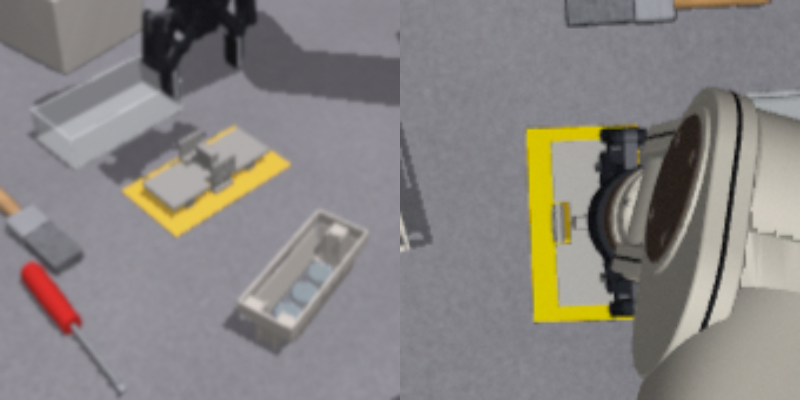

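The cover lies flat on the mat, rib upright and square to the jaws. In the scene view the fixed tray's near end has the two corner saddles and its far end the single one. I'll descend and grip the rib.

Emit:
{"api": "play_rows", "payload": {"motion": [[0.03, 0, 0, 0, 1], [0.03, 0, 0, 0, 1], [0.02, 0, 0, 0, 1], [0.01, 0, 0, 0, 1], [0.008, 0, 0, 0, 1], [0, 0, 0, 0, 1], [0, 0, 0, 0, -1], [0, 0, 0, 0, -1], [0, 0, 0, 0, -1], [0, 0, 0, 0, -1], [0, 0, 0, 0, -1], [0, 0, 0, 0, -1], [0, 0, 0, 0, -1], [0, 0, 0, 0, -1], [0, 0, 0, 0, -1], [0, 0, 0, 0, -1]], "force": 40}}

```text
t: 12.95
position: [0.4791, -0.151, 0.2015]
tool_rot: [-0.498, 0.503, -0.498, -0.502]
contact_force: [0.2, 0.6, 5.3]
finger_gap: 0.011
```

Emit:
{"api": "play_rows", "payload": {"motion": [[-0.005, 0, 0, 0, -1], [-0.01, 0, 0, 0, -1], [-0.02, 0, 0, 0, -1], [-0.025, 0, 0, 0, -1], [-0.025, 0, 0, 0, -1], [-0.015, 0, 0, 0, -1], [0, 0, 0, 0, -1], [0, 0, 0, 0, -1]]}}

```text
t: 13.75
position: [0.4787, -0.1509, 0.3009]
tool_rot: [-0.498, 0.502, -0.498, -0.502]
contact_force: [-0.3, -0.7, -1.7]
finger_gap: 0.0109
```

```bash
python3 - <<'E'
from h import *
plan(.5042,-.3243,.3,np.pi+.035)
S=get_image("scene")
cv2.imwrite("pics/a5.png",cv2.resize(S["img"][70:230,120:330],(788,600)))
E
```

```text
t 13.75 pos [ 0.4787 -0.1509  0.3009] down [ 1.e-04 -0.e+00 -1.e+00] jawyaw -3.1324 q1,q6 [-0.305 -1.885] gap 0.0109 F [-0.3 -0.7 -1.7]
 turn tool x by -0.0258 | shift now axes [ 0.0009 -0.0239 -0.1736] | shift after turn [ 0.0009 -0.0194 -0.1742]
```

View pics/a5.png

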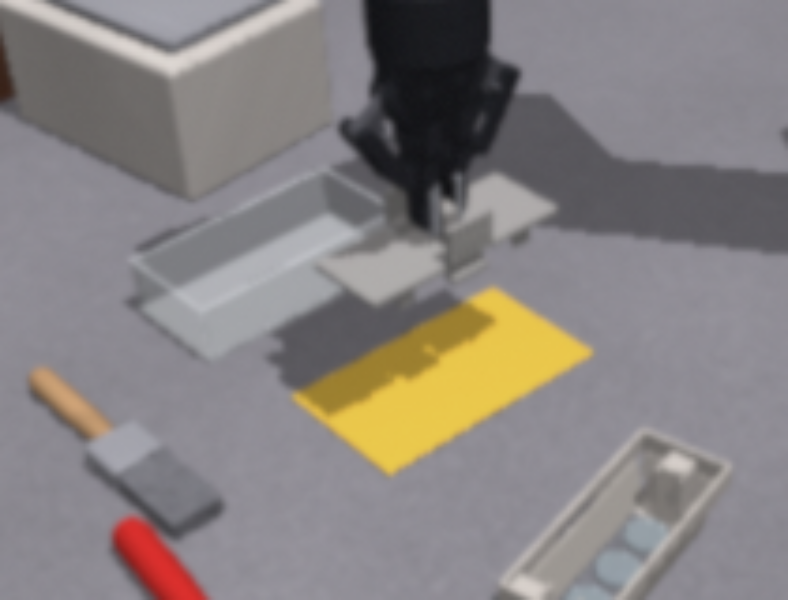

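The cover hangs level from its rib beside the clear tray. I'll carry it over and lower it.

Emit:
{"api": "play_rows", "payload": {"motion": [[0, 0, 0, -0.0258, -1], [0, -0.0033, -0.029, 0, -1], [0, -0.0033, -0.029, 0, -1], [0, -0.0032, -0.029, 0, -1], [0, -0.0032, -0.029, 0, -1], [0, -0.0032, -0.0291, 0, -1], [0, -0.0032, -0.0291, 0, -1], [0, 0, 0, 0, -1], [0, 0, 0, 0, -1], [0.02, 0, 0, 0, -1], [0.015, 0, 0, 0, -1], [0, 0, 0, 0, -1], [0, 0, 0, 0, -1]]}}

```text
t: 15.1
position: [0.5043, -0.3233, 0.2657]
tool_rot: [0.491, -0.508, 0.491, 0.51]
contact_force: [1.2, 0.1, -1.0]
finger_gap: 0.011
```

```bash
python3 - <<'E'
from h import *
plan(.5042,-.3243,.2025,np.pi+.035)
S=get_image("scene")
cv2.imwrite("pics/a6.png",cv2.resize(S["img"][60:200,120:280],(685,600)))
E
```

```text
t 15.1 pos [ 0.5043 -0.3233  0.2657] down [-0.0014  0.0011 -1.    ] jawyaw -3.1052 q1,q6 [-0.57  -2.177] gap 0.011 F [ 1.2  0.1 -1. ]
 turn tool x by 0.0014 | shift now axes [ 0.0632  0.     -0.001 ] | shift after turn [ 0.0632  0.     -0.001 ]
```

View pics/a6.png

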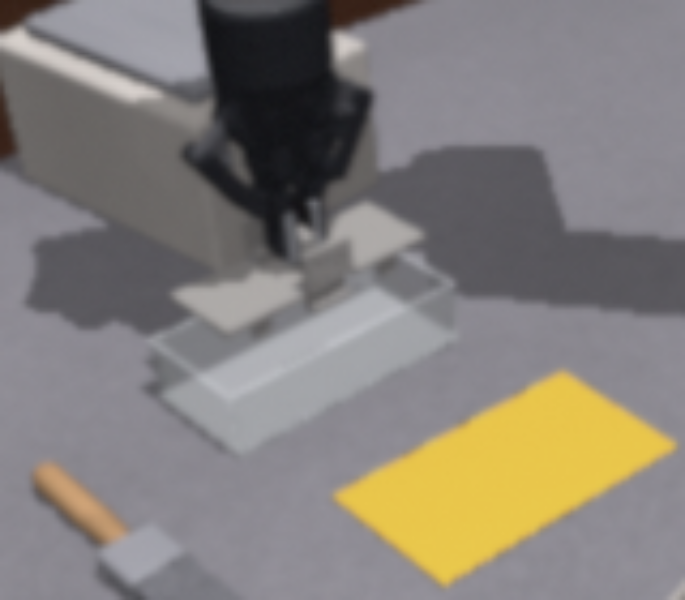

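The cover hangs over the clear tray, inside its outline. I'll lower it.

Emit:
{"api": "play_rows", "payload": {"motion": [[0.015, 0, 0, 0, -1], [0.015, 0, 0, 0, -1], [0.012, 0, 0, 0, -1], [0.01, 0, 0, 0, -1], [0.006, 0, 0, 0, -1], [0.004, 0, 0, 0, -1], [0, 0, 0, 0, -1], [0, 0, 0, 0, -1]]}}

```text
t: 15.95
position: [0.5046, -0.3245, 0.2044]
tool_rot: [-0.491, 0.509, -0.491, -0.508]
contact_force: [-0.4, 0.1, -2.0]
finger_gap: 0.011
```

Emit:
{"api": "play_rows", "payload": {"motion": [[0.002, 0, 0, 0, -1], [0, 0, 0, 0, -1]]}}

```text
t: 16.15
position: [0.5047, -0.3246, 0.2026]
tool_rot: [-0.491, 0.509, -0.491, -0.508]
contact_force: [-0.4, 0.4, 0.0]
finger_gap: 0.0109
```

Emit:
{"api": "play_rows", "payload": {"motion": [[0.0005, 0, 0, 0, -1], [0, 0, 0, 0, 0], [0, 0, 0, 0, 0], [0, 0, 0, 0, 0], [0, 0, 0, 0, 0], [-0.02, 0, 0, 0, 0], [-0.03, 0, 0, 0, 0], [-0.04, 0, 0, 0, 0], [-0.03, 0, 0, 0, 1], [0, 0, 0, 0, 1]]}}

```text
t: 17.15
position: [0.5057, -0.3252, 0.3271]
tool_rot: [-0.492, 0.512, -0.49, -0.505]
contact_force: [0.5, -0.9, 0.0]
finger_gap: 0.0704
```

```bash
python3 - <<'E'
from h import *
plan(.5248,.32,.3,np.pi-.0616)
E
```

```text
t 17.15 pos [ 0.5057 -0.3252  0.3271] down [ 0.0087 -0.0056 -0.9999] jawyaw -3.1065 q1,q6 [-0.571 -2.177] gap 0.0704 F [ 0.5 -0.9  0. ]
 turn tool x by 0.0967 | shift now axes [ 0.0237 -0.0414  0.6443] | shift after turn [0.0232 0.0209 0.6453]
```

Emit:
{"api": "play_rows", "payload": {"motion": [[0, 0, 0, 0.0967, 1], [0, 0.0013, 0.041, 0, 1], [0, 0.0013, 0.041, 0, 1], [0, 0.0013, 0.041, 0, 1], [0, 0.0013, 0.041, 0, 1], [0, 0.0013, 0.041, 0, 1], [0, 0, 0, 0, 1]]}}

```text
t: 17.85
position: [0.5101, -0.1152, 0.3208]
tool_rot: [0.514, -0.485, 0.514, 0.487]
contact_force: [0.1, -0.7, 0.2]
finger_gap: 0.0855
```

```bash
python3 - <<'E'
from h import *
S=get_image("scene");T=get_image("top")
cv2.imwrite("pics/s7.png",S["img"]);cv2.imwrite("pics/t7.png",T["img"])
cv2.imwrite("pics/a7.png",np.vstack([cv2.resize(np.hstack([S["img"][100:200,120:260],S["img"][230:330,310:450]]),(800,286)),cv2.resize(T["img"][140:260,60:400],(800,286))]))
for n,g,tw in(("loose_mid",[.525,.32,-1.63],0),("base_mid",[.528,.0703,.243],0)):
    for p,k in((S,"S"),(T,"T")):
        for r in masks_of(n,p)[:3]:
            print(n,k,round(r["confidence"],2),r["location"],r["pixels"].sum(),fit([(p,r["pixels"])],[TR],g))
for n in("base_twin","base_single","loose_twin"):
    for p in(S,T):
        a,c=lm(n,p);print(n,c,a and atz(p,a,.044).round(4))
E
```

```text
loose_mid S 0.93 [380.7, 283.7] 3409 (array([ 0.524 ,  0.3227, -1.6481]), np.float64(0.043))
loose_mid T 0.97 [117.1, 210.6] 2304 (array([ 0.5246,  0.3186, -1.6139]), np.float64(0.062))
base_mid S 0.82 [283.8, 213.6] 1983 (array([0.5265, 0.0709, 0.2306]), np.float64(0.057))
base_mid T 0.56 [230.1, 206.4] 2130 (array([0.5286, 0.0683, 0.2322]), np.float64(0.026))
base_mid T 0.35 [356.3, 131.4] 1143 (array([0.528 , 0.0703, 0.143 ]), np.float64(1.0))
base_twin 0.86 [0.5904 0.0805 0.044 ]
base_twin 0.66 [0.598  0.0901 0.044 ]
base_single 0.63 [0.4616 0.0578 0.044 ]
base_single 0.67 [0.4583 0.0465 0.044 ]
loose_twin 0.85 [0.5161 0.2495 0.044 ]
loose_twin 0.95 [0.5198 0.2529 0.044 ]
```

View pics/a7.png

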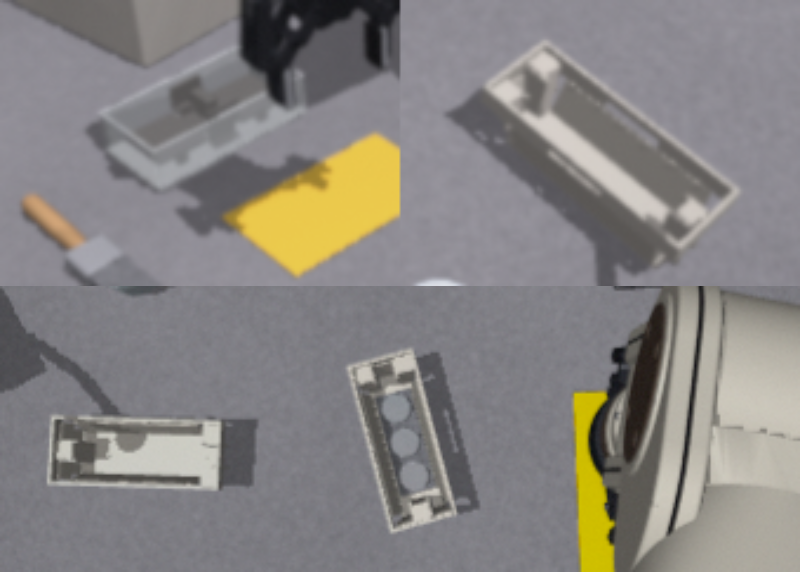

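The saddle ends are as assumed: fixed tray twin end up and single end down, loose tray twin end on the right and single on the left. The cover lies in the clear tray. On to the loose tray.

```bash
python3 - <<'E'
from h import *
plan(.5244,.3203,.28,np.pi-.06)
E
```

```text
t 18.45 pos [ 0.5105 -0.1199  0.3214] down [-1.e-04  0.e+00 -1.e+00] jawyaw 3.0788 q1,q6 [-0.231 -1.739] gap 0.0853 F [-0.1 -0.4  1.2]
 turn tool x by -0.0028 | shift now axes [0.0414 0.0137 0.4402] | shift after turn [0.0414 0.0125 0.4403]
```

Emit:
{"api": "play_rows", "payload": {"motion": [[0, 0.0012, 0.044, -0.0028, 1], [0, 0.0013, 0.044, 0, 1], [0, 0.0013, 0.044, 0, 1], [0, 0.0013, 0.044, 0, 1], [0, 0.0012, 0.044, 0, 1], [0.008, 0.0012, 0.044, 0, 1], [0.008, 0.0012, 0.044, 0, 1], [0.008, 0.0012, 0.044, 0, 1], [0.008, 0.0013, 0.044, 0, 1], [0.009, 0.0013, 0.0442, 0, 1], [0.02, 0, 0, 0, 1], [0.01, 0, 0, 0, 1], [0, 0, 0, 0, 1], [0, 0, 0, 0, 1]]}}

```text
t: 19.85
position: [0.5243, 0.3198, 0.2507]
tool_rot: [0.515, -0.485, 0.515, 0.485]
contact_force: [-0.7, -1.4, 0.6]
finger_gap: 0.0853
```

```bash
python3 - <<'E'
from h import *
plan(.5244,.3203,.21,np.pi-.06)
E
```

```text
t 19.85 pos [0.5243 0.3198 0.2507] down [-5.e-04 -5.e-04 -1.e+00] jawyaw 3.0811 q1,q6 [ 0.548 -0.963] gap 0.0853 F [-0.7 -1.4  0.6]
 turn tool x by -0.0004 | shift now axes [ 0.0407 -0.0001  0.0005] | shift after turn [ 0.0407 -0.0001  0.0005]
```

Emit:
{"api": "play_rows", "payload": {"motion": [[0.015, 0, 0, 0, 1], [0.015, 0, 0, 0, 1], [0.01, 0, 0, 0, 1], [0.005, 0, 0, 0, 1], [0, 0, 0, 0, 1], [0, 0, 0, 0, -1], [0, 0, 0, 0, -1], [0, 0, 0, 0, -1], [0, 0, 0, 0, -1], [0, 0, 0, 0, -1], [0, 0, 0, 0, -1]], "force": 40}}

```text
t: 20.95
position: [0.5246, 0.3211, 0.2068]
tool_rot: [0.515, -0.485, 0.514, 0.485]
contact_force: [0.3, -1.1, 5.7]
finger_gap: 0.0631
```

Emit:
{"api": "play_rows", "payload": {"motion": [[-0.005, 0, 0, 0, -1], [-0.01, 0, 0, 0, -1], [-0.02, 0, 0, 0, -1], [-0.025, 0, 0, 0, -1], [-0.025, 0, 0, 0, -1], [-0.015, 0, 0, 0, -1], [0, 0, 0, 0, -1], [0, 0, 0, 0, -1]]}}

```text
t: 21.75
position: [0.5239, 0.3208, 0.3053]
tool_rot: [0.514, -0.485, 0.515, 0.485]
contact_force: [-0.1, 0.1, -1.4]
finger_gap: 0.0625
```

```bash
python3 - <<'E'
from h import *
S=get_image("scene")
cv2.imwrite("pics/a8.png",cv2.resize(S["img"][170:330,280:470],(713,600)))
plan(.5278,.0698,.31,np.pi-.06-1.273)
E
```

```text
t 21.8 pos [0.5236 0.3206 0.3044] down [-0.0017 -0.001  -1.    ] jawyaw 3.0828 q1,q6 [ 0.549 -0.963] gap 0.0631 F [-0.3  0.7 -2.4]
 turn tool x by 1.2742 | shift now axes [-0.0053 -0.0189 -0.2501] | shift after turn [-0.0059 -0.2447 -0.055 ]
```

View pics/a8.png

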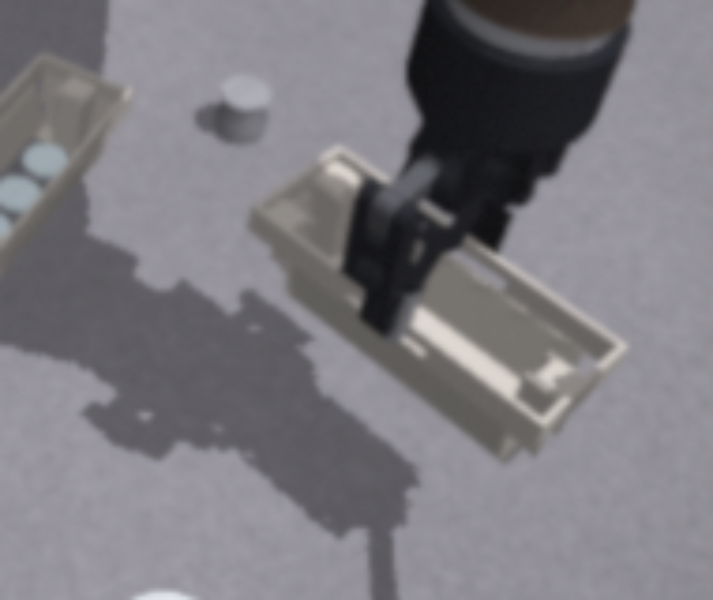

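The tray is held at its middle and looks level. I'll turn it end for end, then move over the fixed tray.

Emit:
{"api": "play_rows", "payload": {"motion": [[-0.005, 0, 0, 0.1415, -1], [0, 0, 0, 0.1415, -1], [0, 0, 0, 0.1415, -1], [0, 0, 0, 0.1415, -1], [0, 0, 0, 0.1415, -1], [0, 0, 0, 0.1415, -1], [0, 0, 0, 0.1415, -1], [0, 0, 0, 0.1415, -1], [0, 0, 0, 0.142, -1], [0, -0.03, -0.0068, 0, -1], [0, -0.0306, -0.0069, 0, -1], [0, -0.0306, -0.0069, 0, -1], [0, -0.0306, -0.0069, 0, -1], [0, -0.0306, -0.0069, 0, -1], [0, -0.0306, -0.0069, 0, -1], [0, -0.0306, -0.0069, 0, -1], [0, -0.0306, -0.0068, 0, -1], [0, 0, 0, 0, -1], [0, 0, 0, 0, -1], [0, 0, 0, 0, -1]]}}

```text
t: 23.8
position: [0.5279, 0.0711, 0.3097]
tool_rot: [0.702, -0.084, 0.703, 0.084]
contact_force: [-0.0, 0.6, -1.1]
finger_gap: 0.0627
```

```bash
python3 - <<'E'
from h import *
plan(.5278,.0698,.265,np.pi-.06-1.273)
S=get_image("scene")
cv2.imwrite("pics/a9.png",cv2.resize(S["img"][120:270,200:370],(680,600)))
p=S;z=observe()["position"][2]-.2068
for n,h in(("loose_mid",.025),("loose_twin",.044)):
    a,c=lm(n,p);print(n,c,a and atz(p,a,h+z).round(4))
m=mk("loose_mid",S)
for pitch in(-.06,-.03,0,.03,.06):
    P=np.array(TR)@Ro.from_euler("y",pitch).as_matrix().T+[0,0,z]
    # tilt is about the grip point (rim height)
    P[:,0]-=.046*np.sin(pitch)
    print(pitch,fit([(S,m)],[P],[.5278,.0698,.2375-np.pi]))
E
```

```text
t 23.8 pos [0.5279 0.0711 0.3097] down [-1.6e-03  2.0e-04 -1.0e+00] jawyaw 1.8093 q1,q6 [ 0.134 -0.105] gap 0.0627 F [-0.   0.6 -1.1]
 turn tool x by 0.0008 | shift now axes [ 0.0447 -0.0012 -0.0004] | shift after turn [ 0.0447 -0.0012 -0.0004]
loose_mid 0.95 [0.531  0.0713 0.1281]
loose_twin 0.78 [0.4424 0.0499 0.1471]
-0.06 (array([ 0.529 ,  0.0752, -2.9219]), np.float64(0.284))
-0.03 (array([ 0.5282,  0.0747, -2.8977]), np.float64(0.274))
0 (array([ 0.5284,  0.075 , -2.8814]), np.float64(0.262))
0.03 (array([ 0.5296,  0.0749, -2.8586]), np.float64(0.249))
0.06 (array([ 0.5309,  0.0746, -2.8213]), np.float64(0.238))
```

View pics/a9.png

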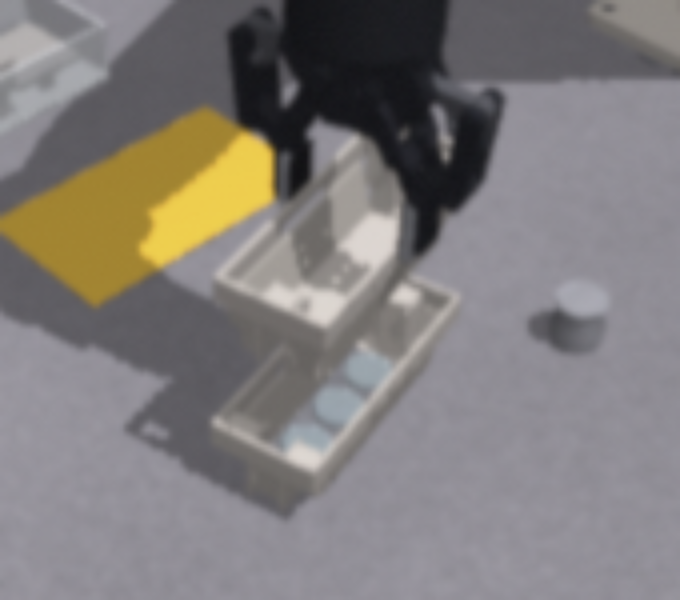

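The loose tray hangs over the fixed one, its single-saddle end over the fixed tray's twin end and roughly aligned. I'll lower it until contact.

Emit:
{"api": "play_rows", "payload": {"motion": [[0.015, -0.001, 0, 0, -1], [0.015, 0, 0, 0, -1], [0.01, 0, 0, 0, -1], [0.006, 0, 0, 0, -1], [0.005, 0, 0, 0, -1], [0.004, 0, 0, 0, -1], [0, 0, 0, 0, -1], [0, 0, 0, 0, -1]]}}

```text
t: 24.8
position: [0.5286, 0.0696, 0.2558]
tool_rot: [0.702, -0.084, 0.702, 0.084]
contact_force: [-1.0, -0.1, -1.9]
finger_gap: 0.0626
```

Emit:
{"api": "play_rows", "payload": {"motion": [[0.002, 0, 0, 0, -1], [0.002, 0, 0, 0, -1], [0, 0, 0, 0, -1], [0, 0, 0, 0, -1]]}}

```text
t: 25.2
position: [0.5284, 0.0696, 0.2515]
tool_rot: [0.702, -0.084, 0.702, 0.084]
contact_force: [0.5, 0.6, -2.2]
finger_gap: 0.0626
```

Emit:
{"api": "play_rows", "payload": {"motion": [[0.001, 0, 0, 0, -1], [0.001, 0, 0, 0, -1], [0, 0, 0, 0, -1], [0, 0, 0, 0, -1]]}}

```text
t: 25.6
position: [0.5284, 0.0696, 0.2508]
tool_rot: [0.702, -0.084, 0.702, 0.084]
contact_force: [-3.3, 0.3, 6.3]
finger_gap: 0.0629
```

Contact came at z = 0.2508 m, which is the expected saddle height. I'll release and back off.

Emit:
{"api": "play_rows", "payload": {"motion": [[0, 0, 0, 0, 1], [0, 0, 0, 0, 1], [0, 0, 0, 0, 1], [0, 0, 0, 0, 1], [-0.02, 0, 0, 0, 1], [-0.03, 0, 0, 0, 1], [-0.04, 0, 0, 0, 1], [-0.03, 0, 0, 0, 1], [0, -0.02, -0.045, 0, 1], [0, -0.02, -0.045, 0, 1], [0, -0.02, -0.045, 0, 1], [0, -0.02, -0.045, 0, 1], [0, 0, 0, 0, 1], [0, 0, 0, 0, 1]]}}

```text
t: 27.0
position: [0.3717, -0.0512, 0.3699]
tool_rot: [0.703, -0.083, 0.702, 0.083]
contact_force: [1.0, -0.5, -0.2]
finger_gap: 0.0854
```

```bash
python3 - <<'E'
from h import *
S=get_image("scene");T=get_image("top")
cv2.imwrite("pics/a10.png",np.vstack([cv2.resize(np.hstack([S["img"][90:190,130:270],S["img"][150:250,220:360]]),(800,286)),cv2.resize(T["img"][140:260,120:460],(800,286))]))
UP=(np.array(TR)+[0,0,.044]).tolist()
for p,k in((S,"S"),(T,"T")):
    for n,h in(("loose_mid",.069),("loose_twin",.088)):
        a,c=lm(n,p);print(k,n,c,a and atz(p,a,h).round(4))
    print(fit([(p,mk("loose_mid",p))],[UP],[.528,.07,.2375-np.pi]))
    r=masks_of("cover_mid",p)
    if r:print("cover",r[0]["confidence"],fit([(p,r[0]["pixels"])],list(cov(.004)),[.504,-.3246,.034]))
plan(.5278,.0698,.265,1.81)
E
```

```text
S loose_mid 0.69 [0.5255 0.0692 0.069 ]
S loose_twin 0.62 [0.4529 0.0613 0.088 ]
(array([ 0.5276,  0.0716, -2.9027]), np.float64(0.04))
cover 0.94 (array([ 0.4835, -0.3511,  0.384 ]), np.float64(0.474))
T loose_mid 0.62 [0.5253 0.0764 0.069 ]
T loose_twin 0.66 [0.5887 0.0831 0.088 ]
(array([ 0.5276,  0.0688, -2.9006]), np.float64(0.031))
cover 0.6 (array([ 0.5041, -0.3247,  0.0321]), np.float64(0.149))
t 27.5 pos [ 0.3727 -0.0503  0.3693] down [-5.e-04  1.e-04 -1.e+00] jawyaw 1.8095 q1,q6 [-0.134 -0.373] gap 0.0851 F [0.5 0.2 0.4]
 turn tool x by -0.0005 | shift now axes [0.1042 0.08   0.1792] | shift after turn [0.1042 0.0799 0.1792]
```

View pics/a10.png

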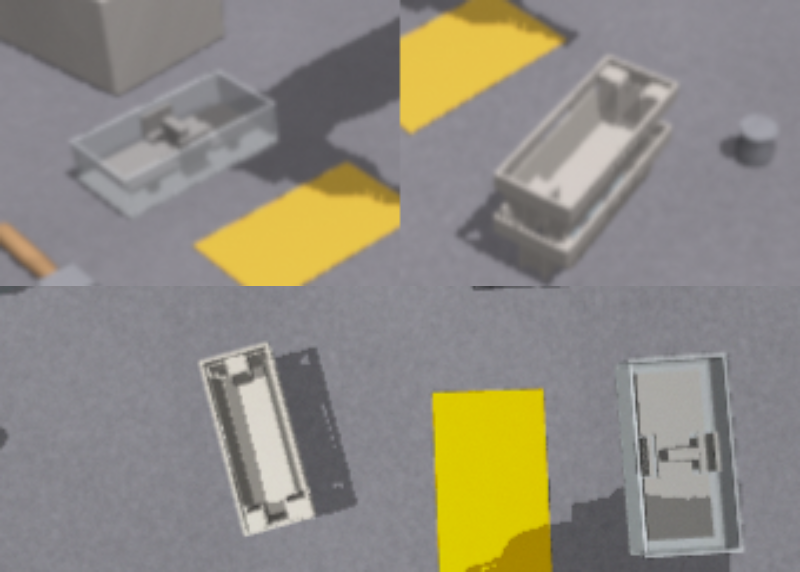

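The stack stands level, with the loose tray's twin end at the bottom over the fixed tray's single end. The cover lies rib up, centred in the clear tray, and the arm is clear, so I'll hand in.

```bash
python3 -c "
from bench import *
print(hand_in(),observe()['t'])"
```

```text
the job is handed in; nothing more can be done
the job is handed in; nothing more can be done
```

The job is handed in, with the clock at about 27.5 s of the 61 s allowed. I pressed both tabs, lifted the cover off, laid it on the mat and let go. Then I took it by its rib into the clear tray, and set the loose tray end for end on the fixed one.

**What the last checks showed:**
- **Loose tray:** mask fits in both cameras put its centre within about 1.5 mm of the fixed tray's, with its length 180° round to within about 0.01 rad. It met the saddles at 44 mm, as expected. It looks level in the picture, but I did not measure its tilt.
- **Cover:** the top-camera fit puts it at the clear tray's centre, to less than 1 mm. It looks flat and rib up in both views.
- **Bystanders:** I did not measure them again after the start. The arm passed close to none of them, and the loupe stands where it should in the last picture.

**Checks that disagreed:**
- **Top landmark:** the network put `loose_twin` in the top view at the wrong end (x = 0.589 instead of about 0.46). The scene view and the picture both show the two-saddle end over the single saddle, so I took it as an error.
- **Scene cover fit:** the scene-camera fit of the cover was poor (0.47 mismatch). The network's mask probably suffered from looking through the clear wall, so I did not rely on it.
- **Tab grip:** the gripper read a 51 mm opening on the tabs where 55 mm was expected. The cover came free cleanly.

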